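Sort fittings into a parts box and shut it

ROBOT

A 6-joint arm with a two-finger parallel gripper is mounted at the origin on a cart in front of the work surface, level with it; the furniture and walls round the work are solid. World frame = base frame: x ahead of the robot, y to its left, z up, the work surface at z = 0. Lengths are in m, angles in degrees, forces in N, time in s.
With the tool pointing down it reaches from about 0.275 to 1 m from the base axis. Payload 8.4 kg.
Tool frame: the origin (TCP) lies on the centre line of the jaws, within the pads' length; the fingertips stand 8 mm ahead of it and the grasp point (between the pads) lies 11 mm behind it (robot.nose_length is the distance from the TCP to the fingertips, in m); z points along the fingers, y is the line along which they close (so a half turn about z gives the same grasp; the last joint's range is limited). The gripper opens to 85 mm and grips with 20 to 120 N. Pads are 22 mm wide; open, the fingers measure 114 mm over their backs; the gripper's body (76 mm by 85 mm) begins 54 mm behind the grasp point. The pads swing forward as they close: fully open they stand 13 mm farther back than shut.
Start: joints at [-69.523, 20.225, 93.587, -0, 66.188, -0.138], TCP at [0.22, -0.585, 0.239] pointing down, gripper open.
Joint ranges: [-150.9, 150.9], [-52.94, 120.26], [3.33, 152.33], [-74.26, 254.26], [0, 154.13], [-172.89, 172.89]. Speed limits (degrees/s): [127.2, 127.2, 159.86, 180, 180, 180].

INTERFACE

Orientations are given as a 3x3 rotation matrix whose columns are the frame's x, y, z axes.
In Python, from workcell import sensors, camera, robot, recognise, tip_of gives the robot as it stands.
- The arm moves only by the tool play_rows, never from a script. Its argument "targets" is a list that holds one entry, the list of rows, each a list of 7 numbers: the turn, a rotation vector about the world's x, y, z as a fraction of full scale, then the shift along the world's x, y, z as a fraction of full scale, then the opening, from -1 (shut) to 1 (fully open). A call has 1 to 10 rows; each row shifts and turns the commanded pose from where the row before left it; what a row does not reach is not made up. Full scale, the value 1, is 0.03 m for a shift and 45 degrees for a turn. A row lasts 1/10 s, in which the tool goes at most 50 mm and 8.59 degrees, less where a joint would pass 70% of its speed; a pose out of reach is approached as far as the arm can. A call with a number of a shift or a turn outside -1 to 1 is refused whole. A call with a gripper value outside its range is refused whole. The fingers move at their own pace and stop on an object; "force" is the grip in N (left out, the last holds). Time passes only in rows, so rows that do not move let the fingers close. It gives the time, the measured TCP pose, the force, the opening and the grip force at its end, in the units of the state.
- sensors.get_state(): the state, without advancing time (a new reading comes with each control period).
- camera(name): name is "side" or "top" or "wrist"; returns a dict with "pixels" (384x512x3 uint8, blue, green, red), "z_map" (384x512 float32, m along the optical axis (not along the pixel's ray), 0 where there is no reading), "fovy" (degrees; the focal length in pixels is half the picture's height over the tangent of half this angle, whatever the lens; pixels are square), "cx", "cy" (the principal point, pixels), "distortion" ([k1, k2, p1, p2, k3] as OpenCV has them; the pictures are not rectified), "T" (4x4, takes a point from camera to world coordinates). Camera axes: x right, y down, z forward; pixel columns grow to the right and rows downward; lengths in m; the calibration is good to about 2 mm. A picture is of the moment at which its call begins.
- robot.job_done(): hands the job in; it is judged then, once.
Trained networks look in the newest picture that a camera, given by its name, has taken for a name from the list of things; names that differ only in an ending like _2 or _b are one class to them, and where a whole thing is asked for, a point or a joint stands for the part that bears it (a point fixed in the world has none). Each returns a list of dicts, best first, with "conf" (0 to 1); they miss things now and then, are a little off and sometimes report something else, mostly with a low value. They report only what shows in the picture. A call takes as long as a camera call.
- recognise(camera, label): "at" ([x, y, z] in m, in world coordinates, good to about 4 mm: the middle of the surface that is visible of it).
- tip_of(camera, label): "at" ([x, y, z] in m, in world coordinates, good to about 4 mm: a listed point, or the origin of a listed thing).
The state is a dict: "time": time; "q": joint angles; "qd": joint speeds; "joint_efforts": joint torques, N m; "tcp_pos": TCP position; "ee_rot": TCP orientation; "contact_force": force on the tool from outside, world axes, zero at the start; "torque": the same for the moment, N m; "opening": finger opening in m; "grip_force": force on a finger pad.
Only numpy, scipy, OpenCV 4.12 (cv2) and the standard library are available. Lean on these libraries where they do the work, as an engineer would, in place of code of your own. Each camera call takes 0.05 s, during which the arm holds its last target. There are 200 camera calls.

TASK

Sort the loose fittings on the worktop into the open two-compartment parts box: put the two white gland nuts and the chrome quick coupling each into the compartment that already holds one of its kind. When all three are in, close the lid fully. Leave the bolts, the hex key, the drive bit and the memory key where they lie.

Things in the scene. Friction and masses are not known exactly. Their poses are not given: they have to be found in the camera images.
- box: grey plastic parts box, fixed to the worktop, 135 mm (its x) by 185 mm (its y) and 55 mm high, walls, floor and divider 4 mm thick; one divider at y = 0, 47 mm high, parts it into a left (+y) and a right (-y) compartment, each 127 mm by 86 mm inside. Origin at the centre of the underside, z up, x towards the lid's hinge (the far side)
- box_left (a point): middle of the floor of the left (+y) compartment, 5 mm above the worktop
- box_right (a point): middle of the floor of the right (-y) compartment, 5 mm above the worktop
- lid (a joint): angle of the box's lid: 0 shut flat on the rim, pi/2 upright, grows as it opens up and back, at most 2.1; it stands open (1.7 to 1.95) at the start. The hinge is stiff: the lid stays where it is left and takes some 2 N at its free edge to push. Plate 6 mm thick, 185 mm wide, 135 mm from hinge to free edge, plus a middle thumb tab 60 mm wide, 14 mm long
- lid_hinge (a point): middle of the lid's hinge line, on the far top edge of the box (box frame x = 67.5 mm, y = 0, z = 55.5 mm); the hinge line runs along the box's y
- lid_edge (a point): middle of the lid's free edge (135 mm from the hinge), at the root of the thumb tab, at mid thickness
- nut_in_box: white gland nut: a fluted ring 24 mm across and 12 mm high, lying flat, hole upright; origin at the centre of its underside, z up through the hole. It lies in the box at the start, near the hinge side, and marks the compartment for nuts (left or right, differs from start to start)
- coupling_in_box: chrome (bright, nearly white) quick coupling: a straight stepped cylinder with tapered ends, 68 mm long, 21 mm thick at its knurled middle, lying on its side; origin at the middle of its length on the underside as it lies (10.5 mm below its axis), y along its length. It lies in the box at the start, near the hinge side and across the compartment, and marks the compartment for couplings
- nut_a: white gland nut: a fluted ring 24 mm across and 12 mm high, lying flat, hole upright; origin at the centre of its underside, z up through the hole. To be sorted
- nut_b: white gland nut: a fluted ring 24 mm across and 12 mm high, lying flat, hole upright; origin at the centre of its underside, z up through the hole. To be sorted
- coupling: chrome (bright, nearly white) quick coupling: a straight stepped cylinder with tapered ends, 68 mm long, 21 mm thick at its knurled middle, lying on its side; origin at the middle of its length on the underside as it lies (10.5 mm below its axis), y along its length. To be sorted
- short_bolt: steel hex bolt, 42 mm long, head 19 mm, lying; does not belong in the box, stays where it lies; origin at the middle of its underside
- long_bolt: steel hex bolt, 58 mm long, head 19 mm, lying; does not belong in the box, stays where it lies; origin at the middle of its underside
- hex_key: dark L-shaped hex key, 104 by 39 mm, 7 mm thick; does not belong in the box, stays where it lies; origin at the middle of its underside
- hex_bit: grey hex drive bit, 32 mm long, 10 mm thick; does not belong in the box, stays where it lies; origin at the middle of its underside
- case: closed black tool case, fixed equipment, 145 mm high; a rectangle on plan, always in the same place: its front face runs from its left corner at about x 0.52, y 0.01 to its right corner at about x 0.42, y -0.37 (world, m), its left face from the left corner back to about x 1.02, y -0.12, with latches standing out 20 mm. Keep the gripper clear of it. Origin at the middle of its underside
- usb_key: blue memory key, 46 by 17 mm, 8 mm thick; does not belong in the box, stays where it lies; origin at the middle of its underside

How it is judged (in metres and radians):
On the way, in this order (a step that is already met when the one before it is completed fails the run):
1. both nuts and the coupling lie with their like in the box, while the lid is still open ((((x of nut_in_box in the frame of box between -0.066 and 0.066 m and y of nut_in_box in the frame of box between 0 and 0.092 m and z of nut_in_box in the frame of box between -0.002 and 0.05 m) and (x of nut_a in the frame of box between -0.066 and 0.066 m and y of nut_a in the frame of box between 0 and 0.092 m and z of nut_a in the frame of box between -0.002 and 0.05 m) and (x of nut_b in the frame of box between -0.066 and 0.066 m and y of nut_b in the frame of box between 0 and 0.092 m and z of nut_b in the frame of box between -0.002 and 0.05 m) and (x of coupling_in_box in the frame of box between -0.066 and 0.066 m and y of coupling_in_box in the frame of box between -0.092 and 0 m and z of coupling_in_box in the frame of box between -0.002 and 0.05 m) and (x of coupling in the frame of box between -0.066 and 0.066 m and y of coupling in the frame of box between -0.092 and 0 m and z of coupling in the frame of box between -0.002 and 0.05 m)) or ((x of nut_in_box in the frame of box between -0.066 and 0.066 m and y of nut_in_box in the frame of box between -0.092 and 0 m and z of nut_in_box in the frame of box between -0.002 and 0.05 m) and (x of nut_a in the frame of box between -0.066 and 0.066 m and y of nut_a in the frame of box between -0.092 and 0 m and z of nut_a in the frame of box between -0.002 and 0.05 m) and (x of nut_b in the frame of box between -0.066 and 0.066 m and y of nut_b in the frame of box between -0.092 and 0 m and z of nut_b in the frame of box between -0.002 and 0.05 m) and (x of coupling_in_box in the frame of box between -0.066 and 0.066 m and y of coupling_in_box in the frame of box between 0 and 0.092 m and z of coupling_in_box in the frame of box between -0.002 and 0.05 m) and (x of coupling in the frame of box between -0.066 and 0.066 m and y of coupling in the frame of box between 0 and 0.092 m and z of coupling in the frame of box between -0.002 and 0.05 m))) and value of joint lid above 0.5 rad and linear speed of each of nut_in_box, nut_a, nut_b, coupling_in_box, coupling below 0.02 m/s), for 0.2 s.
2. the lid is shut (value of joint lid below 0.04 rad), for 0.2 s.
At the end, for the whole second after the job is handed in: All three nuts lie in one compartment of the box and both couplings in the other, each kind with the piece that lay in the box at the start, at rest; the lid is shut (less than 0.04 rad, about 5 mm at its free edge) ((((x of nut_in_box in the frame of box between -0.066 and 0.066 m and y of nut_in_box in the frame of box between 0 and 0.092 m and z of nut_in_box in the frame of box between -0.002 and 0.05 m) and (x of nut_a in the frame of box between -0.066 and 0.066 m and y of nut_a in the frame of box between 0 and 0.092 m and z of nut_a in the frame of box between -0.002 and 0.05 m) and (x of nut_b in the frame of box between -0.066 and 0.066 m and y of nut_b in the frame of box between 0 and 0.092 m and z of nut_b in the frame of box between -0.002 and 0.05 m) and (x of coupling_in_box in the frame of box between -0.066 and 0.066 m and y of coupling_in_box in the frame of box between -0.092 and 0 m and z of coupling_in_box in the frame of box between -0.002 and 0.05 m) and (x of coupling in the frame of box between -0.066 and 0.066 m and y of coupling in the frame of box between -0.092 and 0 m and z of coupling in the frame of box between -0.002 and 0.05 m)) or ((x of nut_in_box in the frame of box between -0.066 and 0.066 m and y of nut_in_box in the frame of box between -0.092 and 0 m and z of nut_in_box in the frame of box between -0.002 and 0.05 m) and (x of nut_a in the frame of box between -0.066 and 0.066 m and y of nut_a in the frame of box between -0.092 and 0 m and z of nut_a in the frame of box between -0.002 and 0.05 m) and (x of nut_b in the frame of box between -0.066 and 0.066 m and y of nut_b in the frame of box between -0.092 and 0 m and z of nut_b in the frame of box between -0.002 and 0.05 m) and (x of coupling_in_box in the frame of box between -0.066 and 0.066 m and y of coupling_in_box in the frame of box between 0 and 0.092 m and z of coupling_in_box in the frame of box between -0.002 and 0.05 m) and (x of coupling in the frame of box between -0.066 and 0.066 m and y of coupling in the frame of box between 0 and 0.092 m and z of coupling in the frame of box between -0.002 and 0.05 m))) and value of joint lid between -0.04 and 0.04 rad and linear speed of each of nut_in_box, nut_a, nut_b, coupling_in_box, coupling below 0.02 m/s); the robot touches nothing.
It fails at once if a bolt, the hex key, the drive bit or the memory key is moved by more than 30 mm (distance of any of short_bolt, long_bolt, hex_key, hex_bit, usb_key from where it was at the start of the episode above 0.03 m).
It fails at once if a piece that was in the box at the start is lifted out of its compartment (its origin over 45 mm high) (height (world z) of any of nut_in_box, coupling_in_box above 0.045 m).
It also fails if it takes over 72 s, if anything falls off the work surface, if the arm or the gripper's body presses on something with over 40 N, if the wrist force passes 120 N, or if a joint passes its speed limit or range.

## Working session

There is one attempt and no reset: what is moved stays moved. The work goes in short steps, Python scripts to look and compute and a tool call to move; the robot and the scene stay as the last step left them, time stands still between calls to the robot, and variables do not carry over. Pictures are saved under pics/ and viewed, at most 10 in all, crops included, and the job is handed in when it is done.

Besides the shell and the picture viewer there is one more tool, called after ">>>" as name(argument=value, ...), one argument or row to a line, values as JSON. play_rows: Moves the arm, as the interface text tells. Shift numbers are shares of 0.03 m and turn numbers shares of 45 degrees, none past 1 either way. Its arguments: {"type":"object","properties":{"targets":{"type":"array","items":{"type":"array","items":{"type":"array","items":{"type":"number"}}}},"force":{"type":"number"}},"required":["targets"]}

```bash
mkdir -p pics; ls
cat > h.py <<'E'
import numpy as np, cv2
from workcell import sensors, camera, robot, recognise, tip_of
def world(c, uv):
    H,W=c["z_map"].shape; f=H/2/np.tan(np.radians(c["fovy"]/2))
    K=np.array([[f,0,c["cx"]],[0,f,c["cy"]],[0,0,1]])
    uv=np.float64(uv).reshape(-1,2)
    n=cv2.undistortPoints(uv.reshape(-1,1,2),K,np.array(c["distortion"],float)).reshape(-1,2)
    z=c["z_map"][uv[:,1].round().astype(int),uv[:,0].round().astype(int)]
    P=np.c_[n*z[:,None],z,np.ones(len(z))]
    return (P@np.array(c["T"]).T)[:,:3]
def cloud(c):
    H,W=c["z_map"].shape
    g=np.stack(np.meshgrid(np.arange(W),np.arange(H)),-1).reshape(-1,2)
    return world(c,g).reshape(H,W,3)
E
python3 - <<'E'
from h import *
for n in ("top","side"):
    c=camera(n); cv2.imwrite(f"pics/{n}0.png",c["pixels"]); np.savez(f"{n}0.npz",**c)
    for l in ["nut_a","nut_in_box","coupling","coupling_in_box","short_bolt","long_bolt","hex_key","hex_bit","usb_key","box"]:
        print(n,l,[(np.round(d["at"],3).tolist(),round(d["conf"],2)) for d in recognise(n,l)][:5])
    for l in ["box_left","box_right","lid_hinge","lid_edge","nut_a","coupling"]:
        print(n,"tip",l,[(np.round(d["at"],3).tolist(),round(d["conf"],2)) for d in tip_of(n,l)][:4])
s=sensors.get_state();print(s["time"],s["tcp_pos"],s["ee_rot"],s["opening"])
E
```

```text
pics
top nut_a []
top nut_in_box []
top coupling []
top coupling_in_box [([0.478, 0.415, 0.02], 0.5)]
top short_bolt []
top long_bolt [([0.394, -0.274, 0.012], 0.5)]
top hex_key []
top hex_bit [([0.544, 0.088, 0.003], 0.36)]
top usb_key [([0.539, 0.379, 0.135], 0.74), ([0.624, 0.082, 0.009], 0.4)]
top box [([0.494, 0.374, 0.042], 0.95)]
top tip box_left [([0.447, 0.422, 0.01], 0.96)]
top tip box_right [([0.448, 0.338, 0.006], 0.75), ([0.405, -0.05, -0.002], 0.55)]
top tip lid_hinge [([0.513, 0.377, 0.054], 0.83), ([0.416, -0.183, 0.001], 0.73)]
top tip lid_edge [([0.547, 0.086, -0.005], 0.72), ([0.56, 0.384, 0.182], 0.64)]
top tip nut_a [([0.404, -0.054, -0.004], 0.51), ([0.447, 0.14, -0.003], 0.36)]
top tip coupling [([0.413, 0.042, -0.0], 0.44)]
side nut_a []
side nut_in_box []
side coupling []
side coupling_in_box [([0.536, 0.348, 0.128], 0.17)]
side short_bolt []
side long_bolt [([0.411, 0.03, 0.018], 0.59), ([0.385, -0.292, 0.011], 0.45)]
side hex_key [([0.351, 0.109, 0.007], 0.4)]
side hex_bit []
side usb_key []
side box [([0.46, 0.348, 0.04], 0.95)]
side tip box_left [([0.442, 0.424, 0.004], 0.92)]
side tip box_right [([0.446, 0.334, 0.005], 0.86)]
side tip lid_hinge [([0.51, 0.381, 0.052], 0.73), ([0.408, 0.04, 0.004], 0.51)]
side tip lid_edge [([0.561, 0.383, 0.177], 0.56)]
side tip nut_a [([0.443, 0.427, -0.0], 0.72), ([0.407, -0.052, 0.005], 0.5), ([0.448, 0.144, 0.003], 0.43)]
side tip coupling [([0.41, 0.04, 0.005], 0.68)]
1.7 [ 0.22003471 -0.58497126  0.23926131] [[ 9.35958113e-01  3.52111359e-01 -4.39973561e-05]
 [ 3.52111360e-01 -9.35958113e-01  3.70815832e-05]
 [-2.81228357e-05 -5.01987775e-05 -9.99999998e-01]] 0.08567490885019918
```

View pics.

View pics/top0.png

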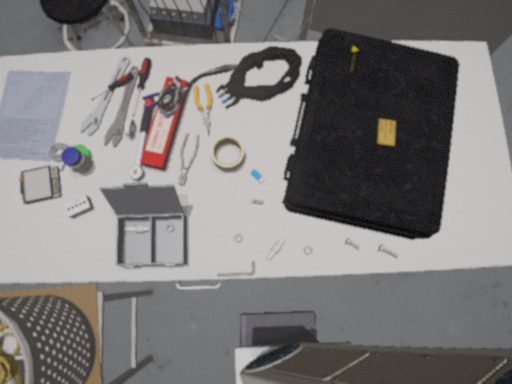

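View pics/side0.png

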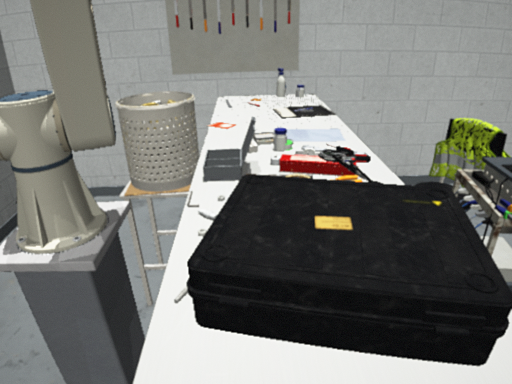

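Run:
```python
from h import *
c=dict(np.load("top0.npz")); c={k:(v if v.ndim else v.item()) for k,v in c.items()}
P=cloud(c); im=c["pixels"]
cv2.imwrite("pics/crop0.png",np.hstack([cv2.resize(im[180:270,110:195],None,fx=4.2,fy=4.2,interpolation=2),cv2.resize(im[180:270,225:325],None,fx=4.2,fy=4.2,interpolation=2)]))
for nm,(u,v) in dict(nutL=(238,238),nutR=(308,250),coup=(276,248),cib=(137,228),nib=(171,227)).items():
    w=P[v-14:v+15,u-14:u+15].reshape(-1,3); zf=np.median(w[:,2])
    m=(w[:,2]>zf+.004)&(w[:,2]<zf+.03); q=w[m]
    if len(q)<4: print(nm,zf,len(q)); continue
    ev=np.linalg.svd(q[:,:2]-q[:,:2].mean(0))[2][0]
    print(nm,round(zf,4),len(q),q.mean(0).round(4),q.min(0).round(3),q.max(0).round(3),"ax",np.degrees(np.arctan2(ev[1],ev[0])).round(1))
b=P[205:270,112:192].reshape(-1,3); r=b[(b[:,2]>.048)&(b[:,2]<.06)]
print("rim",len(r),cv2.minAreaRect(r[:,:2].astype(np.float32)*1000),r.min(0).round(3),r.max(0).round(3))
```

```text
nutL -0.0008 54 [0.4471 0.1441 0.0075] [0.41  0.102 0.003] [0.488 0.182 0.015] ax 150.5
nutR -0.0008 43 [ 0.4075 -0.049   0.009 ] [ 0.374 -0.067  0.003] [ 0.441 -0.013  0.014] ax -141.9
coup -0.0004 152 [0.4124 0.0383 0.0151] [0.375 0.004 0.004] [0.442 0.063 0.023] ax 141.2
cib 0.0059 180 [0.4858 0.4228 0.0203] [0.462 0.39  0.01 ] [0.509 0.466 0.036] ax -101.1
nib 0.0048 102 [0.4896 0.3245 0.0193] [0.441 0.287 0.009] [0.511 0.369 0.034] ax 64.1
rim 519 ((445.67376708984375, 380.42041015625), (140.393310546875, 185.80430603027344), 0.18067240715026855) [0.375 0.287 0.048] [0.516 0.473 0.06 ]
```

View pics/crop0.png

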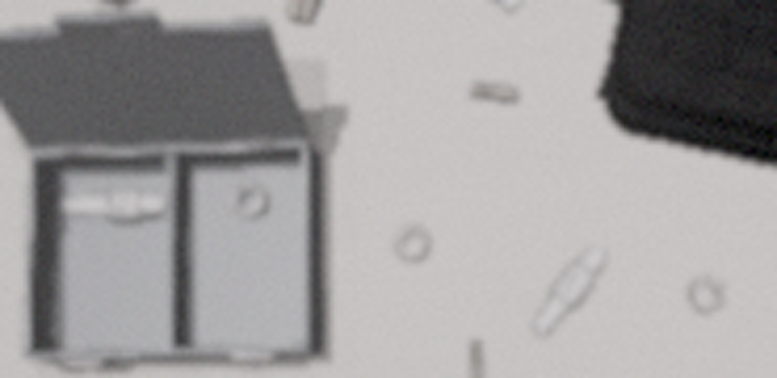

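>>> play_rows(
  targets=[
    [[0,0,0.077,0.31,0.89,-0.18,0.2],[0,0,0.077,0.31,0.89,-0.18,0.2],[0,0,0.077,0.31,0.89,-0.18,0.2],[0,0,0.077,0.31,0.89,-0.18,0.2],[0,0,0.077,0.31,0.89,-0.18,0.2],[0,0,0.077,0.31,0.89,-0.18,0.2],[0,0,0.077,0.31,0.89,-0.18,0.2],[0,0,0.077,0.31,0.89,-0.18,0.2],[0,0,0.077,0.31,0.89,-0.18,0.2],[0,0,0.077,0.31,0.89,-0.18,0.2]],
  ],
  force=40,
)

```text
time: 2.7
tcp_pos: [0.3133, -0.317, 0.1853]
ee_rot: [[0.568, 0.823, 0.0], [0.823, -0.568, -0.0], [-0.0, 0.001, -1.0]]
contact_force: [0.8, -0.1, 0.3]
opening: 0.0512
grip_force: 0.0
```

>>> play_rows(
  targets=[
    [[0,0,0.077,0.31,0.89,-0.18,0.2],[0,0,0.077,0.31,0.89,-0.18,0.2],[0,0,0.077,0.31,0.89,-0.18,0.2],[0,0,0.077,0.31,0.89,-0.18,0.2],[0,0,0.077,0.31,0.89,-0.18,0.2],[0,0,0.077,0.31,0.89,-0.18,0.2],[0,0,0.077,0.31,0.89,-0.18,0.2],[0,0,0.077,0.31,0.89,-0.18,0.2],[0,0,0.077,0.31,0.89,-0.18,0.2],[0,0,0.077,0.31,0.89,-0.18,0.2]],
  ],
)

```text
time: 3.7
tcp_pos: [0.4065, -0.0499, 0.1313]
ee_rot: [[-0.001, 1.0, 0.001], [1.0, 0.001, -0.0], [-0.0, 0.001, -1.0]]
contact_force: [-0.2, 0.1, 0.7]
opening: 0.0515
grip_force: 0.0
```

>>> play_rows(
  targets=[
    [[0,0,0,0,0,0,0.2],[0,0,0,0,0,0,0.2]],
  ],
)

```text
time: 3.9
tcp_pos: [0.4061, -0.0506, 0.1313]
ee_rot: [[0.0, 1.0, -0.0], [1.0, -0.0, -0.0], [-0.0, -0.0, -1.0]]
contact_force: [-0.1, 0.6, -0.3]
opening: 0.0511
grip_force: 0.0
```

Run:
```python
from h import *
c=camera("wrist"); cv2.imwrite("pics/w1.png",c["pixels"]); np.savez("w1.npz",**c)
for l in ["nut_a","coupling"]: print(l,[(np.round(d["at"],4).tolist(),round(d["conf"],2)) for d in tip_of("wrist",l)][:4])
P=cloud(c); m=(P[...,2]>.004)&(P[...,2]<.03)&(abs(P[...,1]+.0)<.12)&(abs(P[...,0]-.41)<.1)
n,L,st,ce=cv2.connectedComponentsWithStats(m.astype(np.uint8))
for i in range(1,n):
    if st[i,4]>150:
        q=P[L==i]; print(ce[i].round(),st[i,4],q.mean(0).round(4),q.min(0).round(3),q.max(0).round(3),cv2.minAreaRect((q[:,:2]*1000).astype(np.float32)))
s=sensors.get_state();print(s["time"],s["tcp_pos"],s["ee_rot"].round(3).tolist(),s["opening"],s["q"])
```

```text
nut_a [([0.406, -0.0543, -0.0028], 0.66)]
coupling [([0.4113, 0.039, -0.0023], 0.95)]
[263.  79.] 1829 [0.4129 0.0381 0.0162] [0.384 0.013 0.009] [0.441 0.063 0.021] ((412.0377502441406, 38.65361785888672), (20.81598472595215, 68.0526123046875), 51.65102005004883)
[359. 208.] 1206 [ 0.4982 -0.0695  0.0188] [ 0.485 -0.12   0.005] [ 0.51  -0.025  0.03 ] ((497.48199462890625, -72.11521911621094), (98.06429290771484, 2.489081859588623), 74.91197967529297)
[256. 186.] 368 [ 0.4073 -0.0518  0.01  ] [ 0.396 -0.064  0.004] [ 0.419 -0.041  0.013] ((407.5506591796875, -52.31859588623047), (23.02576446533203, 23.163814544677734), 9.181143760681152)
4.05 [ 0.40592704 -0.05160968  0.1314563 ] [[0.003, 1.0, 0.0], [1.0, -0.003, -0.0], [-0.0, 0.0, -1.0]] 0.051260593669322146 [-7.44928444e+00  9.81795540e+00  1.24578992e+02 -1.10810461e-02
  4.55916689e+01 -7.28606514e+00]
```

View pics/w1.png

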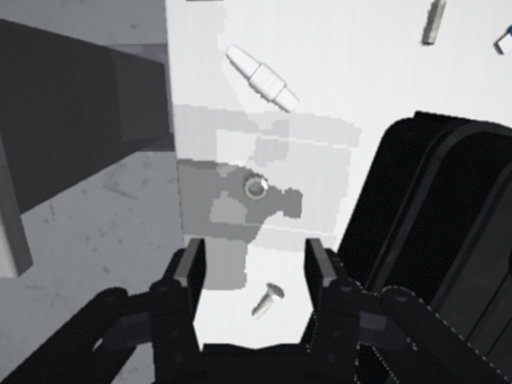

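>>> play_rows(
  targets=[
    [[0,0,0,0.04,0,-0.9,0.2],[0,0,0,0,0,-0.9,0.2],[0,0,0,0,0,-0.9,0.2],[0,0,0,0,0,-0.8,0.2],[0,0,0,0,0,-0.5,0.2],[0,0,0,0,0,0,0.2],[0,0,0,0,0,0,-1],[0,0,0,0,0,0,-1],[0,0,0,0,0,0,-1],[0,0,0,0,0,0,-1]],
  ],
  force=40,
)

```text
time: 5.05
tcp_pos: [0.4079, -0.0513, 0.0123]
ee_rot: [[0.001, 1.0, 0.002], [1.0, -0.001, -0.0], [-0.0, 0.002, -1.0]]
contact_force: [-1.8, -2.5, 7.6]
opening: 0.0211
grip_force: 39.3
```

>>> play_rows(
  targets=[
    [[0,0,0,0,0,0,-1],[0,0,0,0,0,0,-1],[0,0,0,0,0,0.5,-1],[0,0,0,0,0,1,-1],[0,0,0,0,0,1,-1],[0,0,0,0,0,1,-1],[0,0,0,0,0,1,-1]],
  ],
)

```text
time: 5.75
tcp_pos: [0.4073, -0.051, 0.1483]
ee_rot: [[0.002, 1.0, 0.001], [1.0, -0.002, -0.0], [-0.0, 0.001, -1.0]]
contact_force: [-0.2, -0.0, 0.2]
opening: 0.0207
grip_force: 39.3
```

>>> play_rows(
  targets=[
    [[0,0,0,0.054,0.967,0,-1],[0,0,0,0.054,0.967,0,-1],[0,0,0,0.054,0.967,0,-1],[0,0,0,0.054,0.967,0,-1],[0,0,0,0.054,0.967,0,-1],[0,0,0,0.054,0.967,0,-1],[0,0,0,0.054,0.967,0,-1]],
  ],
)

```text
time: 6.45
tcp_pos: [0.4186, 0.1534, 0.1471]
ee_rot: [[0.001, 1.0, 0.001], [1.0, -0.001, 0.001], [0.001, 0.001, -1.0]]
contact_force: [0.5, -0.9, 0.0]
opening: 0.0209
grip_force: 39.3
```

>>> play_rows(
  targets=[
    [[0,0,0,0.054,0.967,0,-1],[0,0,0,0.054,0.967,0,-1],[0,0,0,0.054,0.967,0,-1],[0,0,0,0.054,0.967,0,-1],[0,0,0,0.054,0.967,0,-1],[0,0,0,0.054,0.967,0,-1],[0,0,0,0.054,0.967,0,-1],[0,0,0,0,0,0,-1],[0,0,0,0,0,-0.8,-1],[0,0,0,0,0,-0.8,-1]],
  ],
)

```text
time: 7.45
tcp_pos: [0.4302, 0.3552, 0.0989]
ee_rot: [[0.001, 1.0, 0.002], [1.0, -0.001, 0.001], [0.001, 0.002, -1.0]]
contact_force: [1.0, -0.1, -1.2]
opening: 0.0209
grip_force: 39.3
```

>>> play_rows(
  targets=[
    [[0,0,0,0,0,-0.8,-1],[0,0,0,0,0,-0.8,-1],[0,0,0,0,0,-0.7,-1],[0,0,0,0,0,-0.43,-1],[0,0,0,0,0,0,-1],[0,0,0,0,0,0,-1]],
  ],
)

```text
time: 8.05
tcp_pos: [0.4301, 0.355, 0.0168]
ee_rot: [[0.002, 1.0, 0.0], [1.0, -0.002, 0.0], [0.0, 0.0, -1.0]]
contact_force: [0.8, 0.9, -0.4]
opening: 0.0209
grip_force: 46.8
```

>>> play_rows(
  targets=[
    [[0,0,0,0,0,0,-0.15],[0,0,0,0,0,0,-0.15],[0,0,0,0,0,0,-0.15],[0,0,0,0,0,0.4,-0.15],[0,0,0,0,0,1,-0.15],[0,0,0,0,0,1,-0.15],[0,0,0,0,0,1,-0.15],[0,0,0,0,0,0.95,-0.15]],
  ],
)

```text
time: 8.85
tcp_pos: [0.4299, 0.3552, 0.1492]
ee_rot: [[0.001, 1.0, 0.001], [1.0, -0.001, 0.001], [0.001, 0.001, -1.0]]
contact_force: [0.8, 0.5, -0.1]
opening: 0.0362
grip_force: 0.0
```

>>> play_rows(
  targets=[
    [[0,0,0.104,-0.054,-0.96,0,0.2],[0,0,0.104,-0.054,-0.96,0,0.2],[0,0,0.104,-0.054,-0.96,0,0.2],[0,0,0.104,-0.054,-0.96,0,0.2],[0,0,0.104,-0.054,-0.96,0,0.2],[0,0,0.104,-0.054,-0.96,0,0.2],[0,0,0.104,-0.054,-0.96,0,0.2],[0,0,0.104,-0.054,-0.96,0,0.2],[0,0,0.104,-0.054,-0.96,0,0.2],[0,0,0.104,-0.054,-0.96,0,0.2]],
  ],
)

```text
time: 9.85
tcp_pos: [0.4137, 0.0661, 0.1478]
ee_rot: [[-0.73, 0.683, 0.001], [0.683, 0.73, 0.0], [-0.001, 0.001, -1.0]]
contact_force: [1.4, 0.6, -0.3]
opening: 0.051
grip_force: 0.0
```

>>> play_rows(
  targets=[
    [[0,0,0.104,-0.054,-0.96,0,0.2],[0,0,0,0,0,0,0.2],[0,0,0,0,0,0,0.2]],
  ],
)

```text
time: 10.15
tcp_pos: [0.4123, 0.038, 0.1476]
ee_rot: [[-0.78, 0.626, 0.001], [0.626, 0.78, 0.0], [-0.001, 0.001, -1.0]]
contact_force: [0.0, -0.1, -0.1]
opening: 0.0515
grip_force: 0.0
```

>>> play_rows(
  targets=[
    [[0,0,0,0,0,-0.95,0.2],[0,0,0,0,0,-0.95,0.2],[0,0,0,0,0,-0.95,0.2],[0,0,0,0,0,-0.85,0.2],[0,0,0,0,0,-0.5,0.2],[0,0,0,0,0,-0.32,0.2],[0,0,0,0,0,0,0.2],[0,0,0,0,0,0,-1],[0,0,0,0,0,0,-1],[0,0,0,0,0,0,-1]],
  ],
  force=50,
)

```text
time: 11.15
tcp_pos: [0.4129, 0.0386, 0.0123]
ee_rot: [[-0.781, 0.624, 0.002], [0.624, 0.781, 0.0], [-0.001, 0.001, -1.0]]
contact_force: [-0.7, 1.3, 6.2]
opening: 0.0176
grip_force: 48.6
```

>>> play_rows(
  targets=[
    [[0,0,0,0,0,0,-1],[0,0,0,0,0,0,-1],[0,0,0,0,0,0,-1],[0,0,0,0,0,0.5,-1],[0,0,0,0,0,1,-1],[0,0,0,0,0,1,-1],[0,0,0,0,0,1,-1],[0,0,0,0,0,1,-1],[0,0,0,0,0,0,-1]],
  ],
)

```text
time: 12.05
tcp_pos: [0.4146, 0.0385, 0.1502]
ee_rot: [[-0.781, 0.624, 0.008], [0.624, 0.781, 0.001], [-0.005, 0.005, -1.0]]
contact_force: [0.9, -0.4, -1.5]
opening: 0.0175
grip_force: 49.5
```

>>> play_rows(
  targets=[
    [[0,0,-0.088,0.032,0.995,0,-1],[0,0,-0.088,0.032,0.995,0,-1],[0,0,-0.088,0.032,0.995,0,-1],[0,0,-0.088,0.032,0.995,0,-1],[0,0,-0.088,0.032,0.995,0,-1],[0,0,-0.088,0.032,0.995,0,-1],[0,0,-0.088,0.032,0.995,0,-1]],
  ],
)

```text
time: 12.75
tcp_pos: [0.4183, 0.2483, 0.1458]
ee_rot: [[-0.399, 0.917, -0.0], [0.917, 0.399, -0.0], [-0.0, -0.0, -1.0]]
contact_force: [1.0, 0.4, -0.5]
opening: 0.0177
grip_force: 49.5
```

>>> play_rows(
  targets=[
    [[0,0,-0.088,0.032,0.995,0,-1],[0,0,-0.088,0.032,0.995,0,-1],[0,0,-0.088,0.032,0.995,0,-1],[0,0,-0.088,0.032,0.995,0,-1],[0,0,-0.088,0.032,0.995,0,-1],[0,0,-0.088,0.032,0.995,0,-1],[0,0,0,0,0,0,-1],[0,0,0,0,0,0,-1]],
  ],
)

```text
time: 13.55
tcp_pos: [0.424, 0.4262, 0.1454]
ee_rot: [[-0.0, 1.0, -0.001], [1.0, 0.0, -0.001], [-0.001, -0.001, -1.0]]
contact_force: [-0.6, -0.7, -1.7]
opening: 0.0177
grip_force: 49.5
```

Run:
```python
from h import *
c=camera("wrist"); cv2.imwrite("pics/w2.png",c["pixels"]); np.savez("w2.npz",**c)
P=cloud(c); m=(P[...,2]>.08)&(P[...,2]<.2)
s=sensors.get_state();print(s["time"],s["tcp_pos"],s["ee_rot"].round(3).tolist(),s["opening"])
r=P[(P[...,2]>.05)&(P[...,2]<.062)]; print(cv2.minAreaRect((r[:,:2]*1000).astype(np.float32)),r.min(0),r.max(0))
```

```text
13.6 [0.42397216 0.42551657 0.14551523] [[0.0, 1.0, -0.001], [1.0, -0.0, -0.001], [-0.001, -0.001, -1.0]] 0.01792768874849869
((448.3033752441406, 379.4972839355469), (185.1441650390625, 141.59136962890625), 89.9591293334961) [0.37754264 0.2869401  0.05000079] [0.51916489 0.47208426 0.06199599]
```

View pics/w2.png

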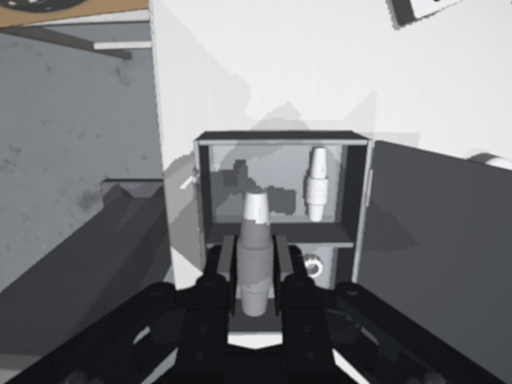

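>>> play_rows(
  targets=[
    [[0,0,0,0,-0.03,-0.8,-1],[0,0,0,0,0,-0.9,-1],[0,0,0,0,0,-0.9,-1],[0,0,0,0,0,-0.8,-1],[0,0,0,0,0,-0.5,-1],[0,0,0,0,0,-0.33,-1],[0,0,0,0,0,0,-1],[0,0,0,0,0,0,-1]],
  ],
)

```text
time: 14.4
tcp_pos: [0.425, 0.4257, 0.02]
ee_rot: [[0.002, 1.0, 0.001], [1.0, -0.002, 0.001], [0.001, 0.001, -1.0]]
contact_force: [-0.4, 0.3, -1.0]
opening: 0.0179
grip_force: 49.5
```

>>> play_rows(
  targets=[
    [[0,0,0,0,0,0,-0.2],[0,0,0,0,0,0,-0.2],[0,0,0,0,0,0,-0.2],[0,0,0,0,0,0.4,-0.2],[0,0,0,0,0,1,-0.2],[0,0,0,0,0,1,-0.2],[0,0,0,0,0,1,-0.2],[0,0,0,0,0,0.9,-0.2]],
  ],
)

```text
time: 15.2
tcp_pos: [0.4248, 0.4257, 0.151]
ee_rot: [[0.001, 1.0, 0.001], [1.0, -0.001, 0.001], [0.001, 0.001, -1.0]]
contact_force: [-0.6, 0.0, 1.0]
opening: 0.0342
grip_force: 0.0
```

>>> play_rows(
  targets=[
    [[0,0,0,0.074,-0.94,0,0.2],[0,0,0,0.074,-0.94,0,0.2],[0,0,0,0.074,-0.94,0,0.2],[0,0,0,0.074,-0.94,0,0.2],[0,0,0,0.074,-0.94,0,0.2],[0,0,0,0.074,-0.94,0,0.2],[0,0,0,0.074,-0.94,0,0.2],[0,0,0,0.074,-0.94,0,0.2],[0,0,0,0.074,-0.94,0,0.2],[0,0,0,0.074,-0.94,0,0.2]],
  ],
)

```text
time: 16.2
tcp_pos: [0.447, 0.1425, 0.1494]
ee_rot: [[0.001, 1.0, 0.001], [1.0, -0.001, 0.0], [0.0, 0.001, -1.0]]
contact_force: [0.4, -0.0, -0.1]
opening: 0.0512
grip_force: 0.0
```

>>> play_rows(
  targets=[
    [[0,0,0,0,0,0,0.2],[0,0,0,0,0,0,0.2]],
  ],
)

```text
time: 16.4
tcp_pos: [0.4471, 0.1433, 0.1492]
ee_rot: [[0.003, 1.0, 0.001], [1.0, -0.003, 0.001], [0.001, 0.001, -1.0]]
contact_force: [-0.8, -0.6, 0.2]
opening: 0.0511
grip_force: 0.0
```

Run:
```python
from h import *
c=camera("wrist")
P=cloud(c); m=(P[...,2]>.004)&(P[...,2]<.03)&(abs(P[...,1]-.144)<.05)&(abs(P[...,0]-.447)<.05)
n,L,st,ce=cv2.connectedComponentsWithStats(m.astype(np.uint8))
for i in range(1,n):
    if st[i,4]>100:
        q=P[L==i]; print(ce[i].round(),st[i,4],q.mean(0).round(4),q.min(0).round(3),q.max(0).round(3),cv2.minAreaRect((q[:,:2]*1000).astype(np.float32)))
s=sensors.get_state();print(s["time"],s["tcp_pos"])
```

```text
[255. 179.] 328 [0.4476 0.1437 0.01  ] [0.436 0.132 0.004] [0.459 0.154 0.013] ((447.832763671875, 143.02366638183594), (22.6243953704834, 22.872766494750977), 89.55310821533203)
16.45 [0.44714302 0.14378793 0.14910207]
```

>>> play_rows(
  targets=[
    [[0,0,0,0,0,-0.95,0.2],[0,0,0,0,0,-0.95,0.2],[0,0,0,0,0,-0.95,0.2],[0,0,0,0,0,-0.85,0.2],[0,0,0,0,0,-0.5,0.2],[0,0,0,0,0,-0.37,0.2],[0,0,0,0,0,0,0.2],[0,0,0,0,0,0,-1],[0,0,0,0,0,0,-1],[0,0,0,0,0,0,-1]],
  ],
  force=40,
)

```text
time: 17.45
tcp_pos: [0.4474, 0.1439, 0.0123]
ee_rot: [[0.002, 1.0, 0.002], [1.0, -0.002, 0.001], [0.001, 0.002, -1.0]]
contact_force: [-0.8, 1.1, 4.1]
opening: 0.021
grip_force: 39.0
```

>>> play_rows(
  targets=[
    [[0,0,0,0,0,0,-1],[0,0,0,0,0,0,-1],[0,0,0,0,0,0,-1],[0,0,0,0,0,0.5,-1],[0,0,0,0,0,1,-1],[0,0,0,0,0,1,-1],[0,0,0,0,0,1,-1],[0,0,0,0,0,1,-1]],
  ],
)

```text
time: 18.25
tcp_pos: [0.4467, 0.1434, 0.148]
ee_rot: [[0.002, 1.0, 0.001], [1.0, -0.002, 0.0], [0.0, 0.001, -1.0]]
contact_force: [0.9, -0.6, -1.1]
opening: 0.0212
grip_force: 39.3
```

>>> play_rows(
  targets=[
    [[0,0,0,-0.096,0.953,0,-1],[0,0,0,-0.096,0.953,0,-1],[0,0,0,-0.096,0.953,0,-1],[0,0,0,-0.096,0.953,0,-1],[0,0,0,-0.096,0.953,0,-1],[0,0,0,-0.096,0.953,0,-1],[0,0,0,0,0,0,-1],[0,0,0,0,0,0,-1]],
  ],
)

```text
time: 19.05
tcp_pos: [0.4293, 0.3151, 0.1465]
ee_rot: [[0.0, 1.0, 0.0], [1.0, -0.0, -0.0], [-0.0, 0.0, -1.0]]
contact_force: [0.8, -0.2, 0.9]
opening: 0.0207
grip_force: 39.3
```

>>> play_rows(
  targets=[
    [[0,0,0,0,0,-0.8,-1],[0,0,0,0,0,-0.9,-1],[0,0,0,0,0,-0.9,-1],[0,0,0,0,0,-0.8,-1],[0,0,0,0,0,-0.5,-1],[0,0,0,0,0,-0.38,-1],[0,0,0,0,0,0,-1],[0,0,0,0,0,0,-1]],
  ],
)

```text
time: 19.85
tcp_pos: [0.4297, 0.3145, 0.0181]
ee_rot: [[0.002, 1.0, 0.0], [1.0, -0.002, -0.0], [-0.0, 0.0, -1.0]]
contact_force: [-0.3, -0.3, -1.1]
opening: 0.0207
grip_force: 39.5
```

>>> play_rows(
  targets=[
    [[0,0,0,0,0,0,-0.2],[0,0,0,0,0,0,-0.2],[0,0,0,0,0,0,-0.2],[0,0,0,0,0,0.4,-0.2],[0,0,0,0,0,1,-0.2],[0,0,0,0,0,1,-0.2],[0,0,0,0,0,1,-0.2],[0,0,0,0,0,1,-0.2],[0,0,0,0,0,1,-0.2],[0,0,0,0,0,1,-0.2]],
  ],
)

```text
time: 20.85
tcp_pos: [0.4293, 0.3149, 0.2122]
ee_rot: [[0.001, 1.0, 0.001], [1.0, -0.001, 0.001], [0.001, 0.001, -1.0]]
contact_force: [0.6, 0.6, -0.6]
opening: 0.0344
grip_force: 0.0
```

>>> play_rows(
  targets=[
    [[0,0,0,-0.2,0.5,1,-1],[0,0,0,-0.2,0.5,1,-1],[0,0,0,-0.2,0.5,0.5,-1],[0,0,0,-0.2,0.5,0,-1],[0,0,0,0,0,0,-1],[0,0,0,0,0,0,-1]],
  ],
)

```text
time: 21.45
tcp_pos: [0.4048, 0.3747, 0.2838]
ee_rot: [[0.0, 1.0, -0.001], [1.0, -0.0, -0.002], [-0.002, -0.001, -1.0]]
contact_force: [-0.3, 0.4, 0.2]
opening: 0.0001
grip_force: 0.0
```

Run:
```python
from h import *
c=camera("wrist"); t=camera("top")
cv2.imwrite("pics/w3.png",np.hstack([cv2.resize(c["pixels"],None,fx=.9,fy=.9),cv2.resize(t["pixels"][180:270,105:190],(326,345),interpolation=2)]))
P=cloud(c); s=sensors.get_state();print(s["time"],s["tcp_pos"])
E=[d for n in("top","wrist") for d in tip_of(n,"lid_edge")]; print([(d["at"],d["conf"]) for d in E])
Q=np.r_[P.reshape(-1,3),cloud(t).reshape(-1,3)]
m=(Q[:,0]>.515)&(Q[:,0]<.62)&(abs(Q[:,1]-.38)<.08)&(Q[:,2]>.07)&(Q[:,2]<.21)
q=Q[m]; print(len(q),q.max(0)); v=np.linalg.svd((q-q.mean(0))[:,[0,2]],full_matrices=False)[2][0]; print(q.mean(0),np.degrees(np.arctan2(v[1],v[0])))
```

```text
Traceback (most recent call last):
ValueError: all the input array dimensions except for the concatenation axis must match exactly, but along dimension 0, the array at index 0 has size 346 and the array at index 1 has size 345
```

Run:
```python
from h import *
c=camera("wrist")
cv2.imwrite("pics/w3.png",c["pixels"])
P=cloud(c); s=sensors.get_state();print(s["time"],s["tcp_pos"])
side=camera("side")
print([(np.round(d["at"],3),d["conf"]) for n in("side","wrist") for d in tip_of(n,"lid_edge")])
Q=np.r_[P.reshape(-1,3),cloud(side).reshape(-1,3)]
m=(Q[:,0]>.515)&(Q[:,0]<.62)&(abs(Q[:,1]-.38)<.08)&(Q[:,2]>.07)&(Q[:,2]<.21)
q=Q[m]; print(len(q),q.max(0)); v=np.linalg.svd((q-q.mean(0))[:,[0,2]],full_matrices=False)[2][0]; print(q.mean(0),np.degrees(np.arctan2(v[1],v[0])))
```

```text
21.6 [0.40527704 0.37421218 0.28384604]
[(array([0.563, 0.381, 0.177]), 0.55), (array([0.562, 0.384, 0.183]), 0.78)]
16731 [0.56989422 0.45999933 0.19674231]
[0.54458459 0.38624809 0.1412197 ] 69.72631996236312
```

View pics/w3.png

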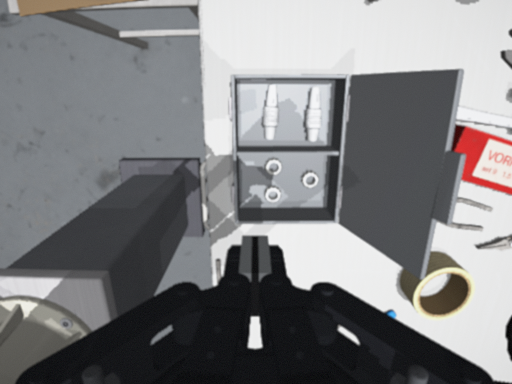

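>>> play_rows(
  targets=[
    [[0,0,0.167,0.583,0.02,0,-1],[0,0,0.167,0.583,0.02,0,-1],[0,0,0.167,0.583,0.02,0,-1],[0,0,0.167,0.583,0.02,0,-1],[0,0,0.167,0.583,0.02,0,-1],[0,0,0.167,0.583,0.02,0,-1]],
  ],
)

```text
time: 22.35
tcp_pos: [0.5113, 0.3783, 0.2846]
ee_rot: [[-0.711, 0.704, -0.0], [0.704, 0.711, -0.0], [0.0, -0.0, -1.0]]
contact_force: [0.5, 0.6, -0.7]
opening: -0.0003
grip_force: 0.0
```

>>> play_rows(
  targets=[
    [[0,0,0.167,0.583,0.02,0,-1],[0,0,0.167,0.583,0.02,0,-1],[0,0,0.167,0.583,0.02,0,-1],[0,0,0.167,0.583,0.02,0,-1],[0,0,0.167,0.583,0.02,0,-1],[0,0,0.167,0.583,0.02,0,-1],[0,0,0,0,0,0,-1],[0,0,0,0,0,0,-1]],
  ],
)

```text
time: 23.15
tcp_pos: [0.6151, 0.3818, 0.2842]
ee_rot: [[-1.0, 0.003, -0.001], [0.003, 1.0, -0.001], [0.001, -0.001, -1.0]]
contact_force: [-0.6, -0.2, -0.0]
opening: 0.0001
grip_force: 0.0
```

>>> play_rows(
  targets=[
    [[0,0,0,0,0,-0.8,-1],[0,0,0,0,0,-0.8,-1],[0,0,0,0,0,-0.8,-1],[0,0,0,0,0,-0.8,-1],[0,0,0,0,0,-0.8,-1],[0,0,0,0,0,-0.3,-1],[0,0,0,0,0,0,-1]],
  ],
)

```text
time: 23.85
tcp_pos: [0.6141, 0.3818, 0.1547]
ee_rot: [[-1.0, -0.0, -0.002], [-0.0, 1.0, -0.001], [0.002, -0.001, -1.0]]
contact_force: [-0.0, -0.7, 1.1]
opening: 0.0
grip_force: 0.0
```

>>> play_rows(
  targets=[
    [[0,0,0,-0.37,0,0,-1],[0,0,0,-0.37,0,0,-1],[0,0,0,-0.37,0,0,-1],[0,0,0,-0.37,0,0,-1],[0,0,0,-0.37,0,0,-1],[0,0,0,-0.37,0,0,-1],[0,0,0,-0.37,0,0,-1],[0,0,0,-0.37,0,0,-1]],
  ],
)

```text
time: 24.65
tcp_pos: [0.5256, 0.3822, 0.1559]
ee_rot: [[-1.0, -0.002, -0.0], [-0.002, 1.0, -0.0], [0.0, -0.0, -1.0]]
contact_force: [1.1, -0.1, 0.3]
opening: -0.0003
grip_force: 0.0
```

>>> play_rows(
  targets=[
    [[0,0,0,-0.4,-0.0,-0.04,-1],[0,0,0,-0.4,0,-0.04,-1],[0,0,0,-0.37,0,-0.14,-1],[0,0,0,-0.37,0,-0.14,-1]],
  ],
)

```text
time: 25.05
tcp_pos: [0.4794, 0.3823, 0.1448]
ee_rot: [[-1.0, -0.002, 0.0], [-0.002, 1.0, 0.0], [-0.0, 0.0, -1.0]]
contact_force: [1.9, 0.3, 1.2]
opening: 0.0005
grip_force: 0.7
```

>>> play_rows(
  targets=[
    [[0,0,0,-0.32,0,-0.23,-1],[0,0,0,-0.32,0,-0.23,-1],[0,0,0,-0.25,0,-0.31,-1],[0,0,0,-0.25,0,-0.31,-1],[0,0,0,-0.17,0,-0.36,-1],[0,0,0,-0.17,0,-0.36,-1]],
  ],
)

```text
time: 25.65
tcp_pos: [0.4355, 0.3822, 0.09]
ee_rot: [[-1.0, -0.002, -0.0], [-0.002, 1.0, -0.0], [0.0, -0.0, -1.0]]
contact_force: [0.7, 0.3, 1.5]
opening: 0.0002
grip_force: 0.5
```

>>> play_rows(
  targets=[
    [[0,0,0,-0.07,0,-0.3,-1],[0,0,0,-0.07,0,-0.3,-1],[0,0,0,0,0,-0.1,-1],[0,0,0,0,0,0,-1]],
  ],
)

```text
time: 26.05
tcp_pos: [0.4316, 0.3821, 0.0698]
ee_rot: [[-1.0, -0.002, -0.001], [-0.002, 1.0, -0.001], [0.001, -0.001, -1.0]]
contact_force: [0.5, 0.1, -0.5]
opening: -0.0001
grip_force: 0.0
```

>>> play_rows(
  targets=[
    [[0,0,0,0,0,-0.06,-1],[0,0,0,0,0,-0.06,-1],[0,0,0,0,0,0,-1]],
  ],
)

```text
time: 26.35
tcp_pos: [0.4319, 0.3824, 0.0691]
ee_rot: [[-1.0, -0.001, -0.0], [-0.001, 1.0, 0.0], [0.0, 0.0, -1.0]]
contact_force: [-8.6, -6.9, 34.2]
opening: -0.0001
grip_force: 16.9
```

>>> play_rows(
  targets=[
    [[0,0,0,0,0,-0.06,-1],[0,0,0,0,0,0,-1]],
  ],
)

```text
time: 26.55
tcp_pos: [0.432, 0.3824, 0.0689]
ee_rot: [[-1.0, -0.001, 0.0], [-0.001, 1.0, 0.0], [-0.0, 0.0, -1.0]]
contact_force: [-13.6, -11.4, 51.0]
opening: -0.0001
grip_force: 25.9
```

>>> play_rows(
  targets=[
    [[0,0,0,0,0,-0.06,-1],[0,0,0,0,0,0,-1]],
  ],
)

```text
time: 26.75
tcp_pos: [0.4321, 0.3825, 0.0686]
ee_rot: [[-1.0, -0.001, 0.0], [-0.001, 1.0, 0.001], [-0.0, 0.001, -1.0]]
contact_force: [-18.9, -14.2, 70.1]
opening: -0.0002
grip_force: 35.0
```

>>> play_rows(
  targets=[
    [[0,0,0,0,0,0.3,-1],[0,0,0,0,0,1,-1],[0,0,0,0,0,1,-1],[0,0,0,0,0,1,-1],[0,0,0,0,0,1,-1],[0,0,0,0,0,1,-1],[0,0,0,-0.5,-1,0.5,-1],[0,0,0,-0.5,-1,0,-1],[0,0,0,-0.5,-1,0,-1],[0,0,0,-0.5,-1,0,-1]],
  ],
)

```text
time: 27.75
tcp_pos: [0.3713, 0.2612, 0.2369]
ee_rot: [[-1.0, -0.002, 0.001], [-0.002, 1.0, 0.0], [-0.001, 0.0, -1.0]]
contact_force: [0.6, 0.2, 0.6]
opening: 0.0001
grip_force: 0.0
```

>>> play_rows(
  targets=[
    [[0,0,0,0,-1,0,-1],[0,0,0,0,-1,0,-1],[0,0,0,0,-1,0,-1],[0,0,0,0,0,0,-1],[0,0,0,0,0,0,-1]],
  ],
)

```text
time: 28.25
tcp_pos: [0.3722, 0.172, 0.2371]
ee_rot: [[-1.0, 0.0, 0.001], [0.0, 1.0, 0.001], [-0.001, 0.001, -1.0]]
contact_force: [-0.9, 0.1, -0.2]
opening: 0.0003
grip_force: 0.0
```

Run:
```python
from h import *
Q=[]
for n in ("top","wrist","side"):
    c=camera(n); P=cloud(c).reshape(-1,3)
    if n=="top": cv2.imwrite("pics/t4.png",cv2.resize(c["pixels"][170:275,90:330],None,fx=3,fy=3,interpolation=2))
    m=(abs(P[:,0]-.445)<.06)&(abs(P[:,1]-.38)<.085)&(P[:,2]>.03)&(P[:,2]<.09); q=P[m]
    if len(q)>30:
        A=np.c_[q[:,0]-.513,np.ones(len(q))]; k=np.linalg.lstsq(A,q[:,2],rcond=None)[0]
        print(n,len(q),q[:,2].mean(),"slope",k)
s=sensors.get_state();print(s["time"],s["tcp_pos"],s["contact_force"])
```

```text
top 1682 0.06125976324928956 slope [-0.00498593  0.06098284]
wrist 13032 0.06138272732202583 slope [0.00070462 0.06143294]
side 518 0.06049165994564157 slope [-0.00206312  0.06035202]
28.4 [0.3720514  0.17297605 0.23691905] [ 0.18855103 -0.42331305 -0.1915085 ]
```

View pics/t4.png

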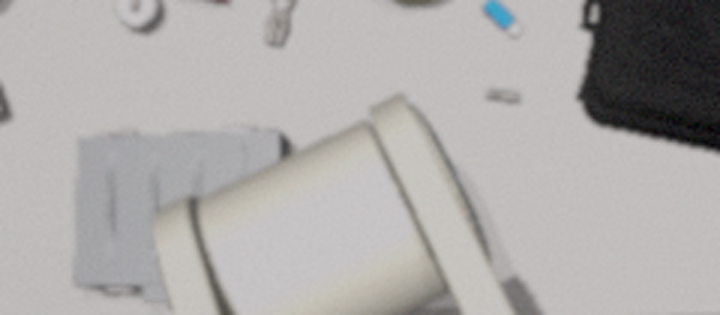

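The picture shows the lid flat on the box (pixels about 80–290, 130–300). Its slope is under 0.005 rad, so it is shut, and the robot touches nothing.

```bash
python3 -c "
from workcell import robot
print(robot.job_done())"
```

```text
the job is handed in; nothing more can be done
None
```

The job is handed in: both nuts are in the right compartment and the coupling is in the left one, each with its like; the lid measured flat on the rim, and about 28 s of the 72 s had passed at the last reading (the hand-in returned no verdict).

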